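# Right the fallen solvent tin against the bench guard and close the row

## Task

One of the two solvent tins has fallen over in front of the grey bench guard. Without lifting it off the bench, push it foot first against the guard's back panel and tip its cap end up, foot braced on the panel, until it stands upright and flat against the panel; then slide it along the panel until it touches the tin that is still standing. Work gently, by feel: the sheet metal dents if it is pressed hard against panel or neighbour, and the standing tin and the other things must stay where they are.

Things in the scene. Friction and masses are not known exactly. Their poses are not given: they have to be found in the camera images.
- tin_mid (a point): Centre of the fallen one-litre solvent tin (bare sheet steel, paper labels, black cap): 108 mm wide (x), 58 thick (y), 170 tall over the top seam (z, foot to cap), 0.3 to 0.65 kg; 85 mm above the foot. Starts on a broad face, foot 20 to 65 mm short of the back panel, cap away from it, up to 0.2 rad askew. It dents if pressed on panel or other tin with over 20 N, jolts included; 4 to 8 N will do.
- tin_foot (a point): Centre of the fallen tin's foot, axes as tin_mid: 29 mm above the bench lying, 0 standing. As the tin is tipped up, the foot's upper edge slides down the panel and its lower edge out over the bench; past about 70 degrees the tin tends to drop upright. Once standing it slides if pushed below half height; pushed higher it may topple.
- tin_cap (a point): Centre of the fallen tin's cap, axes as tin_mid. The cap is 42 mm in diameter and reaches from 170 to 195 mm above the foot, in the middle of the top. Around it the top plate lies 3 mm deep (167 mm above the foot) inside a seam rim 3 mm wide, which a fingertip can catch.
- guard: L-shaped bench guard, grey sheet steel, bolted down. Origin: mid-way along the back panel's face, at bench level; x along the panel towards the end stop, y into the panel, z up. Back panel: face in the plane y = 0, from x = -198 mm to 200 mm, 150 mm high, foot flange behind it. End stop: face in the plane x = 200 mm, from y = 0 to -80 mm, 100 mm high.
- neighbour: The second tin, same make and sizes, upright, 0.9 kg, broad face to the back panel, 1 to 4 mm from panel and end stop. Origin: centre of its foot; x (108 mm wide) along the panel towards the end stop, y towards the panel, z up. The fallen tin belongs on its -x side, narrow side to narrow side.
- aerosol: Bystander: aerosol can, 66 mm in diameter, 190 mm tall, upright; origin at the centre of its foot.
- brush: Bystander: flat paint brush with a wooden handle, lying on the bench; origin on its underside.
- tape: Bystander: ring of tape, 90 mm in diameter, 25 mm tall, lying flat; origin at the centre of its underside.
Mind the look-alikes: they are no part of the job. What is shaped like the neighbour but orange is not meant. What is shaped like the part that bears tin_mid but brown is not meant.

How it is judged:
On the way, in this order (a step that is already met when the one before it is completed fails the run):
1. the tin is part-way up, tipped with its foot braced against the guard's back panel (angle between tin_mid's own z axis and vertical between 0.5 and 1.1 rad and contact force between tin and guard above 0.5 N), for 0.2 s.
2. the tin stands upright with its broad face against the back panel (within 5 mm) (angle between tin_mid's own z axis and vertical below 0.05 rad and y of tin_mid in the frame of guard above -0.034 m), for 0.3 s.
At the end, for the whole second after the job is handed in: The tin stands on the bench, upright within 0.05 rad, its broad face within 5 mm of the back panel and square to it within 0.05 rad, its narrow side within 2 mm of the standing tin, at rest; the standing tin is upright (0.05 rad) and within 10 mm of its start (all of step 2 and height (world z) of tin_foot below 0.004 m and angle between the x axis of tin_mid and the x axis of guard, either way round below 0.05 rad and x of tin_mid in the frame of neighbour above -0.11 m and linear speed of tin below 0.01 m/s and angle between neighbour's own z axis and vertical below 0.05 rad and distance of neighbour from where it was at the start of the episode below 0.01 m); the robot touches nothing.
It fails at once if the tin is pressed against the guard with more than 20 N (contact force between tin and guard above 20 N).
It fails at once if the tin is pressed against its neighbour with more than 20 N (contact force between tin and neighbour above 20 N).
It fails at once if the tin is lifted off the bench by about 15 mm or more (height (world z) of tin_foot above 0.045 m or height (world z) of tin_mid above 0.105 m).
It fails at once if the aerosol can, the brush or the ring of tape is moved by more than 20 mm (distance of any of aerosol, brush, tape from where it was at the start of the episode above 0.02 m).
It also fails if it takes over 72 s, if anything falls off the work surface, if the arm or the gripper's body presses on something with over 40 N, if the wrist force passes 120 N, or if a joint passes its speed limit or range.

## Robot

A 6-joint arm with a two-finger parallel gripper is mounted at the origin on the work surface. World frame = base frame: x ahead of the robot, y to its left, z up, the work surface at z = 0. Lengths are in m, angles in rad, forces in N, time in s.
With the tool pointing down it reaches from about 0.375 to 0.75 m from the base axis. Payload 9 kg.
Tool frame: the origin (TCP) lies midway between the tips of the shut fingers; the grasp point (between the pads) lies r.grasp_offset behind it (r.grasp_offset is the distance from the TCP to the grasp point, in m); z points along the fingers, y is the line along which they close (so a half turn about z gives the same grasp; the last joint's range is limited). The gripper opens to 85 mm and grips with 20 to 120 N. Pads are 22 mm wide; open, the fingers measure 114 mm over their backs; the gripper's body (76 mm by 85 mm) begins 54 mm behind the grasp point. The pads swing forward as they close: fully open they stand 13 mm farther back than shut.
Start: joints at [0.978, 0.104, 0.097, 1.564, 0, 1.353], TCP at [0.22, 0.558, 0.231] pointing down, gripper open.
Joint ranges: [-2.99, 2.99], [-0.84, 1.86], [-1.1, 1.16], [-1.84, 2.11], [-1.51, 1.56], [-3.14, 3.14]. Speed limits (rad/s): [2.22, 2.22, 2.57, 3.14, 3.14, 3.14].

## Interface

Orientations are given as a unit quaternion [w, x, y, z].
In Python, from workcell import r gives the robot as it stands. The module is installed in compiled form; this text tells all that it offers.
- The arm moves only by the tool drive_tool, never from a script. Its argument "plan" is a list of rows, each a list of 4 numbers: the shift along the tool's x, y, z each as a share of 75 cm, from -1 to 1, then the turn about the tool's z as a share of 45 degrees, from -1 to 1. A call has 1 to 20 rows; each row is the pose to reach, as a shift and turn from the pose commanded when the call began, along the tool's axes at that moment; what a row does not reach only later rows make up. A row lasts 1/8 s, in which the tool goes at most 62.5 mm and 10.7 degrees, less where a joint would pass 70% of its speed; a pose out of reach is approached as far as the arm can. A call with a number of a shift or a turn outside -1 to 1 is refused whole. A call with a gripper value outside its range is refused whole. "hand" is the opening, from 0 (shut) to 1 (fully open), set as the call begins (left out, the last holds). The fingers move at their own pace and stop on an object; the grip force is fixed at half the most. Time passes only in rows, so rows that repeat a pose let the fingers close. It gives the time, the measured TCP pose, the force, the opening and the grip force at its end, in the units of the state.
- r.get_state(): the state, without advancing time (a new reading comes with each control period).
- r.capture(name): name is "scene" or "side" or "wrist"; returns a dict with "color" (480x640x3 uint8, red, green, blue), "range_z" (480x640 float32, m along the optical axis (not along the pixel's ray), 0 where there is no reading), "camera_matrix" (3x3 intrinsics, pixels), "distortion" ([k1, k2, p1, p2, k3] as OpenCV has them; the pictures are not rectified), "rvec" (rotation vector, rad) and "tvec" (3), from world to camera coordinates, as OpenCV has them. Camera axes: x right, y down, z forward; pixel columns grow to the right and rows downward; lengths in m; the calibration is good to about 2 mm. A picture is of the moment at which its call begins.
- r.finish_job(): hands the job in; it is judged then, once.
The state is a dict: "t": time; "joint_positions": joint angles; "joint_velocities": joint speeds; "joint_torque": joint torques, N m; "position": TCP position; "orientation": TCP orientation; "contact_force": force on the tool from outside, world axes, zero at the start; "wrist_torque": the same for the moment, N m; "finger_gap": finger opening in m; "grip_force": force on a finger pad.
Only numpy, scipy, OpenCV 4.12 (cv2) and the standard library are available. Lean on these libraries where they do the work, as an engineer would, in place of code of your own. Each camera call takes 0.05 s, during which the arm holds its last target. There are 200 camera calls.

## Working session

There is one attempt and no reset: what is moved stays moved. The work goes in short steps, Python scripts to look and compute and a tool call to move; the robot and the scene stay as the last step left them, time stands still between calls to the robot, and variables do not carry over. Pictures are saved under pics/ and viewed, at most 10 in all, crops included, and the job is handed in when it is done.

Besides the shell and the picture viewer there is one more tool, called after "Request:" as name(argument=value, ...), one argument or row to a line, values as JSON. drive_tool: Moves the arm, as the interface text tells. Shift numbers are shares of 75 cm and turn numbers shares of 45 degrees, none past 1 either way. Its arguments: {"type":"object","properties":{"plan":{"type":"array","items":{"type":"array","items":{"type":"number","minimum":-1,"maximum":1}}},"hand":{"type":"number"}},"required":["plan"]}

```bash
mkdir -p pics; cat > h.py <<'E'
import numpy as np, cv2
from workcell import r
def cap(n):
    c=r.capture(n); R=cv2.Rodrigues(np.array(c["rvec"],float))[0]; c["R"]=R; c["t"]=np.array(c["tvec"],float).ravel(); return c
def world(c):
    h,w=c["range_z"].shape
    uv=np.stack(np.meshgrid(np.arange(w),np.arange(h)),-1).reshape(-1,1,2).astype(np.float64)
    n=cv2.undistortPoints(uv,np.array(c["camera_matrix"],float),np.array(c["distortion"],float)).reshape(h,w,2)
    z=c["range_z"][...,None].astype(float)
    P=np.concatenate([n*z,z],-1)
    W=(P-c["t"])@c["R"]; W[c["range_z"]<=0]=np.nan
    return W
def save(c,f): cv2.imwrite("pics/"+f,c["color"][...,::-1])
def st():
    s=r.get_state(); return {k:np.round(s[k],4).tolist() for k in("t","position","orientation","contact_force","wrist_torque","finger_gap","grip_force","joint_positions")}
E
python3 - <<'E'
from h import *
for n in("scene","side"):
    c=cap(n); save(c,n+"0.png"); np.save(n+"W.npy",world(c)); np.save(n+"C.npy",c["color"])
    print(n,-c["R"].T@c["t"])
print(st(), r.grasp_offset)
E
```

```text
scene [1.47268541 0.31936892 1.29045219]
side [ 0.426698   -0.92092821  0.77281405]
{'t': 0.1, 'position': [0.2195, 0.5581, 0.2306], 'orientation': [-0.0002, 0.1863, 0.9825, -0.0005], 'contact_force': [0.9805, -0.9844, 0.7719], 'wrist_torque': [-0.012, -0.0011, -0.0231], 'finger_gap': 0.0852, 'grip_force': 0.0, 'joint_positions': [0.9783, 0.1047, 0.0966, 1.5639, 0.0, 1.3531]} 0.0187
```

View pics/scene0.png

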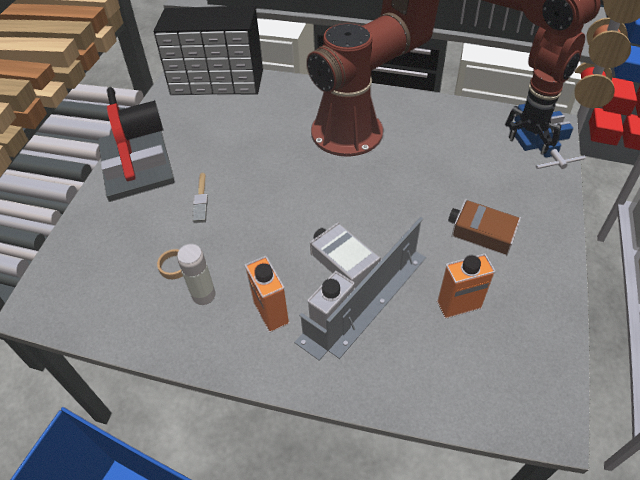

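View pics/side0.png

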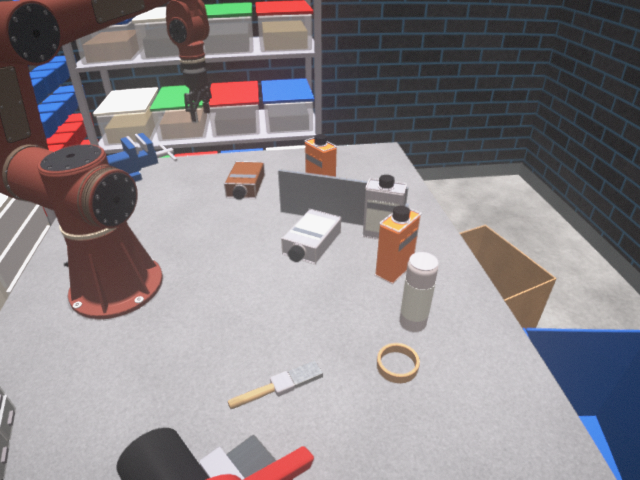

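Scene picture: the fallen bare-steel tin is at about (345,250), cap at (320,235). The upright grey tin in the guard corner is at (330,300). The look-alikes are the orange uprights at (267,292) and (467,285) and the brown lying tin at (487,226). The grey pair fits the description, because it is bare steel and sits at the grey guard. I'll confirm this in an enlarged crop and measure.

```bash
python3 - <<'E'
from h import *
I=np.load("sceneC.npy"); cr=cv2.resize(I[195:365,230:440],None,fx=3.5,fy=3.5,interpolation=cv2.INTER_CUBIC); cv2.imwrite("pics/crop1.png",cr[...,::-1])
W=np.load("sceneW.npy"); V=np.load("sideW.npy")
# probe points
for n,A,pts in(("scene",W,[(345,250),(320,235),(330,290),(418,222),(305,322),(192,252),(170,262),(200,195),(267,275),(467,265),(487,226)]),("side",V,[(315,230),(297,253),(385,200),(320,190),(285,185),(362,185),(423,262),(398,345),(280,383),(402,235),(245,180)])):
    for u,v in pts: print(n,u,v,np.round(A[v,u],4))
# panel fit from side view: points x>0.3, z 0.04..0.14 in region px 280-362,178-222
P=V[178:222,282:362].reshape(-1,3); P=P[(P[:,2]>.08)&(P[:,2]<.145)]
c=np.median(P,0); 
for _ in range(3):
    u,s,vt=np.linalg.svd(P-P.mean(0),full_matrices=False); d=(P-P.mean(0))@vt[2]; P=P[abs(d)<max(.004,2*np.median(abs(d)))]
print("panel",P.mean(0),vt[2],len(P))
# fallen tin top
Q=np.concatenate([W[215:290,300:390].reshape(-1,3),V[205:262,275:345].reshape(-1,3)])
for n,Q in(("s",W[215:285,300:385].reshape(-1,3)),("d",V[205:262,275:345].reshape(-1,3))):
    Q=Q[(Q[:,2]>.050)&(Q[:,2]<.066)]
    print(n,len(Q),cv2.minAreaRect((Q[:,:2]*1000).astype(np.float32)), cv2.boxPoints(cv2.minAreaRect((Q[:,:2]*1000).astype(np.float32))).round())
E
```

```text
scene 345 250 [0.5449 0.117  0.0588]
scene 320 235 [0.5091 0.0373 0.0588]
scene 330 290 [0.7698 0.1318 0.1964]
scene 418 222 [0.4835 0.2989 0.155 ]
scene 305 322 [0.7994 0.0739 0.0775]
scene 192 252 [ 0.7374 -0.2265  0.1929]
scene 170 262 [ 0.659  -0.3699  0.0033]
scene 200 195 [ 0.4075 -0.3739  0.0199]
scene 267 275 [ 0.7634 -0.0226  0.1973]
scene 467 265 [0.6244 0.4344 0.1936]
scene 487 226 [0.3747 0.4915 0.065 ]
side 315 230 [0.5516 0.0973 0.0573]
side 297 253 [0.4921 0.0191 0.041 ]
side 385 200 [0.7503 0.0989 0.1393]
side 320 190 [0.5865 0.2445 0.1021]
side 285 185 [0.482  0.2874 0.1044]
side 362 185 [0.7037 0.1873 0.142 ]
side 423 262 [ 0.7388 -0.2421  0.1911]
side 398 345 [ 0.6809 -0.3177  0.0244]
side 280 383 [ 0.4184 -0.3765  0.0195]
side 402 235 [ 0.7438 -0.0852  0.1496]
side 245 180 [0.3522 0.4359 0.0532]
panel [0.59556711 0.23790709 0.11149891] [-0.4165907  -0.90901694 -0.01184883] 1264
s 2023 ((553.6675415039062, 129.66868591308594), (251.3636016845703, 111.42871856689453), 56.90205383300781) [[438.  55.]
 [532.  -6.]
 [669. 205.]
 [576. 265.]]
d 1390 ((555.6036987304688, 130.57839965820312), (257.66876220703125, 109.16610717773438), 55.673587799072266) [[438.  55.]
 [528.  -7.]
 [673. 206.]
 [583. 268.]]
```

View pics/crop1.png

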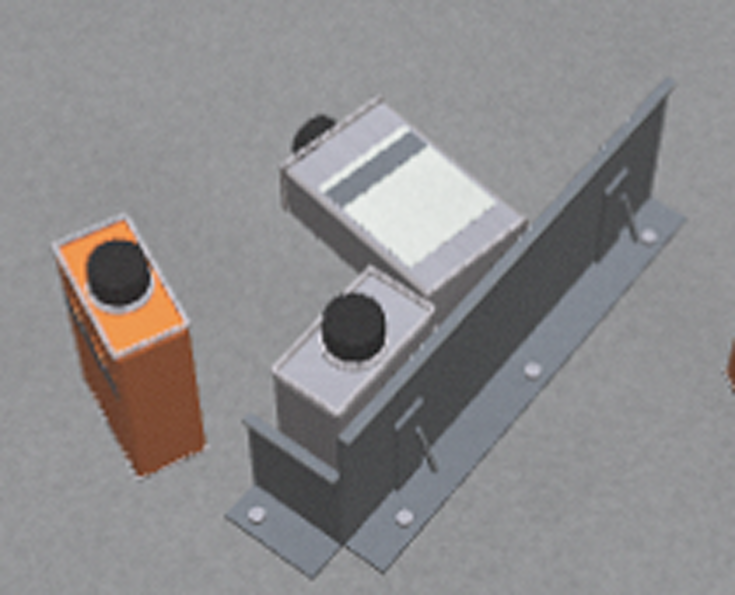

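The crop confirms it: the bare-steel tin with white label and dark band lies before the panel, and the grey tin stands in the guard's corner. Next I'll work out the guard frame and the tin's pose.

```bash
cat > g.py <<'E'
import numpy as np
from scipy.optimize import least_squares
W=np.load("sceneW.npy"); V=np.load("sideW.npy")
a=np.arctan2(-0.4166,0.909); ex=np.array([np.cos(a),np.sin(a)]); ey=np.array([-np.sin(a),np.cos(a)])
E
python3 - <<'E'
from g import *
def G(P): return np.c_[P[:,:2]@ex,P[:,:2]@ey,P[:,2]]
def rng(n,A): print(n,len(A),"min",np.percentile(A,1,0).round(4),"med",np.median(A,0).round(4),"max",np.percentile(A,99,0).round(4))
for n,A in(("scene",W),("side",V)):
    g=G(A.reshape(-1,3)); g=g[np.isfinite(g[:,0])]
    m=(g[:,0]>.2)&(g[:,0]<.75)&(g[:,1]>.3)&(g[:,1]<.6)
    top=g[m&(abs(g[:,2]-.15)<.006)&(g[:,1]>.42)]; rng(n+" paneltop",top)
    face=g[m&(g[:,2]>.07)&(g[:,2]<.14)&(g[:,1]>.44)&(g[:,1]<.48)]; rng(n+" face",face)
    if len(face)>50: print(np.polyfit(face[:,0],face[:,1],1))
    c=g[(g[:,2]>.163)&(g[:,2]<.2)&(g[:,0]>.5)&(g[:,1]>.36)&(g[:,1]<.48)]; rng(n+" neighbour top",c)
    e=g[(abs(g[:,2]-.1)<.005)&(g[:,0]>.68)&(g[:,1]>.37)]; rng(n+" endstop top",e)
    t=g[(g[:,0]>.25)&(g[:,0]<.62)&(g[:,1]>.15)&(g[:,1]<.44)&(g[:,2]>.053)&(g[:,2]<.064)]; rng(n+" tin top",t)
    np.save(n+"tin.npy",t)
    k=g[(g[:,0]>.25)&(g[:,0]<.62)&(g[:,1]>.15)&(g[:,1]<.44)&(g[:,2]>.015)&(g[:,2]<.064)]; rng(n+" tin all",k); 
    import cv2
    t2=t[t[:,2]>.055]; print(cv2.minAreaRect((t2[:,:2]*1000).astype(np.float32)))
E
```

```text
scene paneltop 593 min [0.298  0.4259 0.145 ] med [0.548  0.4701 0.1524] max [0.6903 0.4767 0.1559]
scene face 1356 min [0.2989 0.4431 0.0708] med [0.5399 0.469  0.1031] max [0.6983 0.4745 0.1357]
[-0.02265722  0.47958977]
scene neighbour top 979 min [0.5813 0.4044 0.1634] med [0.6444 0.4383 0.1703] max [0.688  0.463  0.1984]
scene endstop top 133 min [0.6837 0.3853 0.0957] med [0.6936 0.4294 0.1022] max [0.7012 0.4685 0.1049]
scene tin top 1854 min [0.3898 0.2456 0.0533] med [0.4495 0.3362 0.0582] max [0.507  0.4186 0.0636]
scene tin all 2395 min [0.3903 0.2278 0.0188] med [0.4565 0.3342 0.0572] max [0.5082 0.4206 0.0634]
((446.56585693359375, 328.7530517578125), (178.5612030029297, 107.79620361328125), 80.79304504394531)
side paneltop 324 min [0.2997 0.4425 0.1441] med [0.448  0.4651 0.1497] max [0.6927 0.4752 0.1539]
side face 1746 min [0.2975 0.4585 0.0706] med [0.4408 0.4646 0.106 ] max [0.6947 0.4705 0.1392]
[-0.00231069  0.46552279]
side neighbour top 526 min [0.5828 0.3994 0.1633] med [0.6384 0.4208 0.1684] max [0.6891 0.4624 0.1959]
side endstop top 386 min [0.6902 0.4521 0.0951] med [1.3347 2.3303 0.1001] max [1.7273 2.5867 0.1048]
side tin top 1314 min [0.3882 0.2419 0.0538] med [0.4508 0.3242 0.0585] max [0.6054 0.4154 0.0623]
side tin all 2184 min [0.3836 0.2212 0.0161] med [0.4572 0.3059 0.057 ] max [0.6148 0.413  0.0619]
((498.585693359375, 330.16943359375), (190.84722900390625, 209.58135986328125), 80.05079650878906)
```

```bash
cat >> h.py <<'E'
from scipy.spatial.transform import Rotation
A0=np.arctan2(-0.4166,0.909)-0.001
EX=np.array([np.cos(A0),np.sin(A0)]); EY=np.array([-np.sin(A0),np.cos(A0)])
O=EX*0.4975+EY*0.4645   # guard origin (world xy)
def rot():
    w,x,y,z=r.get_state()["orientation"]; return Rotation.from_quat([x,y,z,w]).as_matrix()
def rep():
    s=r.get_state(); p=np.array(s["position"]); d=p[:2]-O; R=rot(); f=np.array(s["contact_force"])
    yaw=np.degrees(np.arctan2(R[:2,1]@EY,R[:2,1]@EX))
    print("t %.2f guard xyz mm %s yaw_y %.2f  Fguard %s gap %.4f grip %.1f j6 %.2f down %.4f"%(s["t"],np.round([d@EX*1e3,d@EY*1e3,p[2]*1e3],1),yaw,np.round([f[:2]@EX,f[:2]@EY,f[2]],2),s["finger_gap"],s["grip_force"],s["joint_positions"][5],R[2,2]))
def to(gx,gy,z,yaw=None):
    "shares from measured pose to guard-frame target (mm)"
    s=r.get_state(); p=np.array(s["position"]); R=rot()
    T=np.r_[O+EX*gx/1e3+EY*gy/1e3,z/1e3]; sh=R.T@(T-p)/.75
    a=0
    if yaw is not None:
        y0=np.degrees(np.arctan2(R[:2,1]@EY,R[:2,1]@EX)); a=-((yaw-y0+180)%360-180)/45
    print("to",(gx,gy,z,yaw),np.round(sh,4),"turn",round(a,3))
E
python3 - <<'E'
from h import *
rep(); to(429.2-497.5,221.2-464.5,231,170.8); to(429.2-497.5,221.2-464.5,100,170.8)
E
```

```text
t 0.10 guard xyz mm [-531.1  134.3  230.6] yaw_y 93.20  Fguard [ 1.3  -0.49  0.77] gap 0.0852 grip 0.0 j6 1.35 down -1.0000
to (-68.30000000000001, -243.3, 231, 170.8) [-5.880e-01 -5.371e-01 -1.000e-04] turn -1.724
to (-68.30000000000001, -243.3, 100, 170.8) [-0.588  -0.5369  0.1746] turn -1.724
```

Request:
drive_tool(
  plan=[
    [-0.588,-0.537,0,-1],
    [-0.588,-0.537,0,-1],
    [-0.588,-0.537,0,-1],
    [-0.588,-0.537,0,-1],
    [-0.588,-0.537,0,-1],
    [-0.588,-0.537,0,-1],
    [-0.588,-0.537,0,-1],
    [-0.588,-0.537,0,-1],
    [-0.588,-0.537,0,-1],
    [-0.588,-0.537,0,-1],
    [-0.588,-0.537,0,-1],
    [-0.588,-0.537,0,-1],
    [-0.588,-0.537,0,-1],
    [-0.588,-0.537,0,-1],
  ],
  hand=1,
)

```text
t: 1.85
position: [0.4824, 0.0231, 0.2315]
orientation: [0.0, -0.205, 0.979, -0.0]
contact_force: [-0.3, 0.1, -0.7]
finger_gap: 0.0854
grip_force: 0.0
```

Request:
drive_tool(
  plan=[
    [0,0,0.1,-0.724],
    [0,0,0.16,-0.724],
    [0,0,0.16,-0.724],
    [0,0,0.16,-0.724],
    [0,0,0.16,-0.724],
  ],
)

```text
t: 2.48
position: [0.4832, 0.0223, 0.1123]
orientation: [0.001, -0.469, 0.883, -0.001]
contact_force: [0.1, 0.0, -0.3]
finger_gap: 0.0851
grip_force: 0.0
```

```bash
python3 - <<'E'
from h import *
rep(); to(-68.3,-243.3,110,170.8)
c=cap("wrist"); save(c,"wrist1.png")
for n in("scene","side","wrist"):
    A=world(cap(n) if n!="wrist" else c).reshape(-1,3); A=A[np.isfinite(A[:,0])]
    d=A[:,:2]-O; g=np.c_[d@EX,d@EY,A[:,2]]*1e3
    k=g[(g[:,0]>-140)&(g[:,0]<40)&(g[:,1]>-262)&(g[:,1]<-20)&(g[:,2]>10)&(g[:,2]<66)]
    print(n,len(k))
    if len(k)>50:
        k=k[k[:,2]>54]
        print(cv2.minAreaRect(k[:,:2].astype(np.float32)), np.percentile(k[:,2],[5,50,95]))
E
```

```text
t 2.48 guard xyz mm [ -67.7 -242.4  112.3] yaw_y 170.59  Fguard [ 0.08  0.05 -0.34] gap 0.0851 grip 0.0 j6 -1.20 down -1.0000
to (-68.3, -243.3, 110, 170.8) [0.0013 0.0006 0.0031] turn -0.005
scene 2445
((-50.582115173339844, -136.52227783203125), (184.51194763183594, 110.16976165771484), 81.9603042602539) [54.78689174 58.59693097 62.96877431]
side 1842
((-50.429168701171875, -132.9580078125), (174.20782470703125, 108.9799575805664), 80.38750457763672) [55.78428503 58.52615526 61.08932401]
wrist 20137
((-56.061126708984375, -175.56210327148438), (86.42041015625, 108.49411010742188), 79.25302124023438) [55.79044381 57.57538854 58.75827226]
```

View pics/wrist1.png

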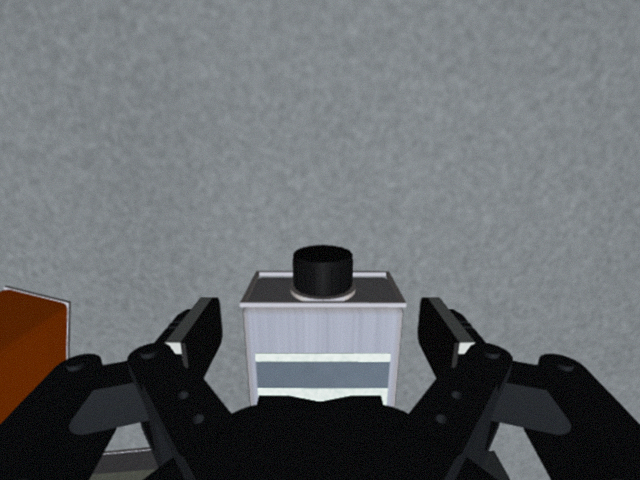

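The wrist picture shows the cap at (322,270), centred between the pads at (210,330) and (445,330), with the rim edge at row 303. This agrees with the estimate to 2 mm. I'll lower beside the cap end and close.

Request:
drive_tool(
  plan=[
    [0,0,0.05,0],
    [0,0,0.1,0],
    [0,0,0.12,0],
    [0,0,0.129,0],
    [0,0,0.129,0],
  ],
)

```text
t: 3.25
position: [0.4832, 0.022, 0.0153]
orientation: [0.0, -0.47, 0.883, -0.0]
contact_force: [0.8, -0.3, -0.0]
finger_gap: 0.085
grip_force: 0.0
```

Request:
drive_tool(
  plan=[
    [0,0,0,0],
    [0,0,0,0],
    [0,0,0,0],
    [0,0,0,0],
    [0,0,0,0],
    [0,0,0,0],
  ],
  hand=0.45,
)

```text
t: 4.0
position: [0.4831, 0.0221, 0.0156]
orientation: [0.0, -0.47, 0.882, -0.0]
contact_force: [-3.5, -0.8, 7.0]
finger_gap: 0.0395
grip_force: 58.0
```

```bash
python3 - <<'E'
from h import *
rep()
E
```

```text
t 4.00 guard xyz mm [ -67.8 -242.7   15.6] yaw_y 170.79  Fguard [-2.84 -2.14  7.04] gap 0.0395 grip 58.0 j6 -1.21 down -1.0000
```

Request:
drive_tool(
  plan=[
    [0,0,0,0],
    [0,0,0,0],
    [0,0,0.006,0],
    [0,0,0.01,0],
    [0,0,0.01,0],
  ],
  hand=0.6,
)

```text
t: 4.62
position: [0.4822, 0.0222, 0.0065]
orientation: [-0.0, -0.47, 0.883, 0.0]
contact_force: [-0.4, -0.6, -0.0]
finger_gap: 0.0513
grip_force: 0.0
```

Request:
drive_tool(
  plan=[
    [0,0,0,0],
    [0,0,0,0],
    [0,0,0,0],
    [0,0,0,0],
    [0,0,0,0],
  ],
  hand=0.48,
)

```text
t: 5.25
position: [0.4825, 0.0222, 0.007]
orientation: [-0.0, -0.47, 0.883, 0.0]
contact_force: [-0.7, 0.2, 0.1]
finger_gap: 0.041
grip_force: 13.9
```

```bash
python3 - <<'E'
from h import *
rep()
E
```

```text
t 5.25 guard xyz mm [ -68.3 -242.9    7. ] yaw_y 170.79  Fguard [-0.76 -0.13  0.09] gap 0.0410 grip 13.9 j6 -1.20 down -1.0000
```

Request:
drive_tool(
  plan=[
    [0,0,0,0],
    [0,0,0,0],
    [0,0,0,-0.03],
    [0,0,0,-0.06],
    [0,0,0,-0.1],
    [0,0,0,-0.14],
    [0,0,0,-0.18],
    [0,0,0,-0.205],
    [0,0,0,-0.205],
  ],
  hand=0.45,
)

```text
t: 6.38
position: [0.4829, 0.0221, 0.0073]
orientation: [0.0, -0.54, 0.842, -0.0]
contact_force: [2.9, -1.3, 3.9]
finger_gap: 0.0399
grip_force: 60.4
```

```bash
cat >> h.py <<'E'
def tin(n,zlo=54):
    A=world(cap(n)).reshape(-1,3); A=A[np.isfinite(A[:,0])]
    d=A[:,:2]-O; g=np.c_[d@EX,d@EY,A[:,2]]*1e3
    k=g[(g[:,0]>-160)&(g[:,0]<60)&(g[:,1]>-225)&(g[:,1]<-12)&(g[:,2]>zlo)&(g[:,2]<66)]
    print(n,len(k),cv2.minAreaRect(k[:,:2].astype(np.float32)),"ymax",np.percentile(k[:,1],99))
E
python3 - <<'E'
from h import *
rep(); tin("scene"); tin("side")
E
```

```text
t 6.38 guard xyz mm [ -67.9 -242.8    7.3] yaw_y -179.96  Fguard [3.22 0.04 3.9 ] gap 0.0399 grip 60.4 j6 -1.37 down -1.0000
scene 1800 ((-66.66316223144531, -133.45297241210938), (112.67876434326172, 180.4879608154297), 0.6975732445716858) ymax -46.27822995432984
side 522 ((-66.7696304321289, -130.53506469726562), (173.76220703125, 105.96866607666016), 89.97239685058594) ymax -46.02075962078871
```

Request:
drive_tool(
  plan=[
    [-0.006,0,0,0],
    [-0.014,0,0,0],
    [-0.022,0,0,0],
    [-0.03,0,0,0],
    [-0.038,0,0,0],
    [-0.046,0,0,0],
    [-0.05,0,0,0],
    [-0.053,0,0,0],
    [-0.053,0,0,0],
  ],
)

```text
t: 7.6
position: [0.4988, 0.0576, 0.0073]
orientation: [-0.001, -0.54, 0.842, -0.0]
contact_force: [-1.6, -4.7, 8.3]
finger_gap: 0.0397
grip_force: 60.9
```

Request:
drive_tool(
  plan=[
    [-0.001,0,0,0],
    [-0.002,0,0,0],
    [-0.003,0,0,0],
  ],
)

```text
t: 7.98
position: [0.4996, 0.0593, 0.0073]
orientation: [-0.001, -0.539, 0.842, -0.001]
contact_force: [-3.4, -7.5, 8.9]
finger_gap: 0.0397
grip_force: 61.0
```

Request:
drive_tool(
  plan=[
    [-0.001,0,0,0],
    [-0.002,0,0,0],
  ],
)

```text
t: 8.22
position: [0.5002, 0.0607, 0.0072]
orientation: [-0.001, -0.539, 0.842, -0.001]
contact_force: [-3.3, -7.0, 9.2]
finger_gap: 0.0399
grip_force: 61.0
```

```bash
python3 - <<'E'
from h import *
rep(); tin("scene"); tin("side")
E
```

```text
t 8.22 guard xyz mm [ -68.4 -200.5    7.2] yaw_y 179.97  Fguard [-0.12 -7.74  9.24] gap 0.0399 grip 61.0 j6 -1.28 down -1.0000
scene 1535 ((-66.551025390625, -122.57313537597656), (111.29911804199219, 178.3692169189453), 0.4132530689239502) ymax -36.15491061908165
side 540 ((-66.84270477294922, -113.7432632446289), (203.9785919189453, 106.6157455444336), 89.2610092163086) ymax -13.775862542872977
```

```bash
python3 - <<'E'
from h import *
c=cap("side"); I=c["color"][130:290,230:440]; cv2.imwrite("pics/s2.png",cv2.resize(I,None,fx=3.5,fy=3.5,interpolation=cv2.INTER_CUBIC)[...,::-1])
E
```

```text
(no output)
```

View pics/s2.png

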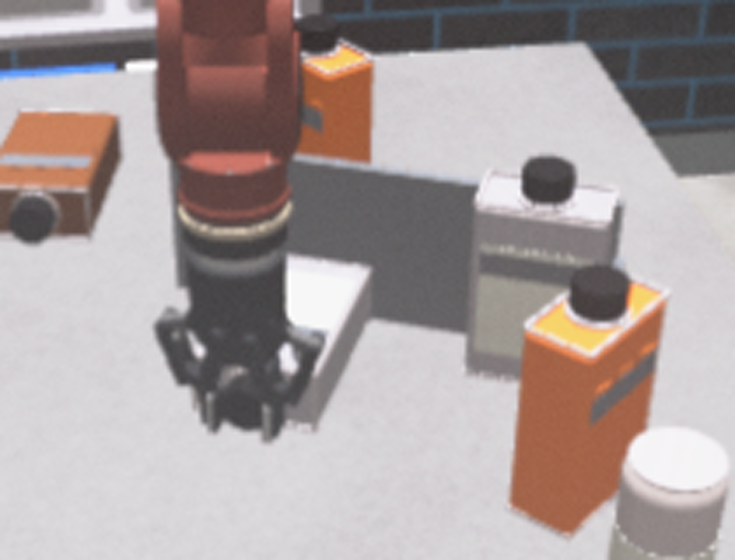

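The side crop shows the pads straddling the cap end at (245,405), the tin square to the panel and its foot near it. Now I'll creep forward until I feel contact.

Request:
drive_tool(
  plan=[
    [-0.001,0,-0.0007,0],
    [-0.002,0,-0.0014,0],
  ],
  hand=0.46,
)

```text
t: 8.62
position: [0.5005, 0.0632, 0.0074]
orientation: [-0.001, -0.54, 0.842, 0.001]
contact_force: [-0.3, -0.9, -1.1]
finger_gap: 0.0397
grip_force: 60.1
```

Request:
drive_tool(
  plan=[
    [-0.001,0,0,0],
    [-0.002,0,0,0],
  ],
)

```text
t: 8.88
position: [0.5014, 0.0647, 0.0075]
orientation: [-0.0, -0.54, 0.842, 0.001]
contact_force: [-0.9, -1.6, -1.4]
finger_gap: 0.0401
grip_force: 60.0
```

```bash
python3 - <<'E'
from h import *
rep()
E
```

```text
t 8.88 guard xyz mm [ -68.9 -196.3    7.5] yaw_y -179.97  Fguard [-0.13 -1.78 -1.43] gap 0.0401 grip 60.0 j6 -1.27 down -1.0000
```

Request:
drive_tool(
  plan=[
    [-0.001,0,0,0],
    [-0.002,0,0,0],
  ],
)

```text
t: 9.12
position: [0.5017, 0.0654, 0.0076]
orientation: [-0.001, -0.54, 0.842, 0.0]
contact_force: [-4.7, -6.0, -2.3]
finger_gap: 0.0398
grip_force: 60.2
```

Request:
drive_tool(
  plan=[
    [-0.001,0,0,0],
    [-0.002,0,0,0],
  ],
)

```text
t: 9.38
position: [0.5015, 0.0656, 0.0074]
orientation: [-0.003, -0.539, 0.842, -0.0]
contact_force: [-10.0, -14.1, 1.7]
finger_gap: 0.0396
grip_force: 60.6
```

Request:
drive_tool(
  plan=[
    [0.0022,0,0,0],
    [0.0022,0,0,0],
  ],
)

```text
t: 9.62
position: [0.5018, 0.0653, 0.0077]
orientation: [-0.001, -0.54, 0.842, 0.0]
contact_force: [-4.2, -5.0, -2.0]
finger_gap: 0.0397
grip_force: 60.1
```

```bash
python3 - <<'E'
from h import *
rep()
E
```

```text
t 9.62 guard xyz mm [ -68.8 -195.6    7.7] yaw_y 179.99  Fguard [-1.75 -6.3  -1.98] gap 0.0397 grip 60.1 j6 -1.27 down -1.0000
```

Request:
drive_tool(
  plan=[
    [0,0,0,0],
    [0,0,0,0],
    [0.0005,0,-0.004,0],
    [0.001,0,-0.008,0],
    [0.0015,0,-0.012,0],
    [0.0015,0,-0.012,0],
  ],
  hand=0.48,
)

```text
t: 10.38
position: [0.5015, 0.0642, 0.0169]
orientation: [-0.001, -0.54, 0.842, -0.0]
contact_force: [-3.8, -4.3, -3.2]
finger_gap: 0.0408
grip_force: 19.1
```

```bash
cat >> h.py <<'E'
def tilt(n="scene",x0=-125,x1=-10):
    "fit the tin's upper broad face -> tilt in deg"
    A=world(cap(n)).reshape(-1,3); A=A[np.isfinite(A[:,0])]
    d=A[:,:2]-O; g=np.c_[d@EX,d@EY,A[:,2]]*1e3
    k=g[(g[:,0]>x0)&(g[:,0]<x1)&(g[:,1]<-15)&(g[:,1]>-185)&(g[:,2]>15)]
    return k
E
python3 - <<'E'
from h import *
rep()
for n in("scene","side"):
    k=tilt(n); k=k[(k[:,1]<-50)&(k[:,1]>-150)&(k[:,2]>45)&(k[:,2]<85)]
    b=np.arange(-150,-49,20)
    print(n,[(int(b[i]),round(float(np.median(k[(k[:,1]>b[i])&(k[:,1]<b[i+1]),2])),1)) for i in range(len(b)-1)])
E
```

```text
t 10.38 guard xyz mm [ -68.6 -196.7   16.9] yaw_y 180.00  Fguard [-1.66 -5.49 -3.16] gap 0.0408 grip 19.1 j6 -1.27 down -1.0000
scene [(-150, 64.7), (-130, 64.3), (-110, 63.6), (-90, 62.5), (-70, 61.3)]
side [(-150, 64.4), (-130, 60.6), (-110, 63.3), (-90, 62.9), (-70, 61.5)]
```

Request:
drive_tool(
  plan=[
    [0.0007,0,-0.008,0],
    [0.001,0,-0.016,0],
    [0.0013,0,-0.024,0],
    [0.0013,0,-0.031,0],
    [0.0013,0,-0.031,0],
  ],
)

```text
t: 11.1
position: [0.5021, 0.0637, 0.041]
orientation: [0.0, -0.54, 0.842, -0.0]
contact_force: [-2.3, -2.8, -1.9]
finger_gap: 0.0413
grip_force: 20.1
```

```bash
python3 - <<'E'
from h import *
rep()
for n in("scene","side"):
    k=tilt(n); k=k[(k[:,1]<-50)&(k[:,1]>-150)&(k[:,2]>45)&(k[:,2]<95)]
    b=np.arange(-150,-49,20)
    print(n,[(int(b[i]),round(float(np.median(k[(k[:,1]>b[i])&(k[:,1]<b[i+1]),2])),1)) for i in range(len(b)-1)])
E
```

```text
t 11.10 guard xyz mm [ -67.9 -197.    41. ] yaw_y -179.98  Fguard [-0.87 -3.5  -1.9 ] gap 0.0413 grip 20.1 j6 -1.27 down -1.0000
scene [(-150, 81.6), (-130, 79.1), (-110, 75.5), (-90, 71.7), (-70, 68.6)]
side [(-150, 79.6), (-130, 76.6), (-110, 72.4), (-90, 71.6), (-70, 68.7)]
```

Request:
drive_tool(
  plan=[
    [-0.0006,0,-0.0104,0],
    [-0.002,0,-0.0208,0],
    [-0.0035,0,-0.031,0],
    [-0.0052,0,-0.0408,0],
    [-0.0052,0,-0.0408,0],
  ],
)

```text
t: 11.82
position: [0.504, 0.0674, 0.0718]
orientation: [0.001, -0.54, 0.842, -0.0]
contact_force: [-0.6, -1.1, -1.1]
finger_gap: 0.0409
grip_force: 20.7
```

```bash
python3 - <<'E'
from h import *
rep()
E
```

```text
t 11.82 guard xyz mm [ -67.7 -192.9   71.8] yaw_y -179.97  Fguard [-0.11 -1.3  -1.1 ] gap 0.0409 grip 20.7 j6 -1.27 down -1.0000
```

Request:
drive_tool(
  plan=[
    [-0.0032,0,-0.0097,0],
    [-0.006,0,-0.0192,0],
    [-0.0094,0,-0.0284,0],
    [-0.0134,0,-0.0372,0],
    [-0.0134,0,-0.0372,0],
  ],
)

```text
t: 12.45
position: [0.508, 0.0764, 0.0996]
orientation: [0.0, -0.54, 0.842, -0.0]
contact_force: [-1.4, -1.9, 0.1]
finger_gap: 0.041
grip_force: 21.5
```

```bash
python3 - <<'E'
from h import *
rep()
for n in("scene","side"):
    k=tilt(n); k=k[(k[:,1]<-50)&(k[:,1]>-150)&(k[:,2]>45)&(k[:,2]<150)]
    b=np.arange(-150,-49,20)
    print(n,[(int(b[i]),round(float(np.median(k[(k[:,1]>b[i])&(k[:,1]<b[i+1]),2])),1)) for i in range(len(b)-1)])
E
```

```text
t 12.45 guard xyz mm [ -67.8 -183.    99.6] yaw_y -179.97  Fguard [-0.42 -2.32  0.1 ] gap 0.0410 grip 21.5 j6 -1.25 down -1.0000
scene [(-150, 128.4), (-130, 118.6), (-110, 107.6), (-90, 96.2), (-70, 84.8)]
side [(-150, 124.4), (-130, 101.3), (-110, 82.4), (-90, 83.3), (-70, 69.6)]
```

Request:
drive_tool(
  plan=[
    [-0.0049,0,-0.0085,0],
    [-0.0096,0,-0.0168,0],
    [-0.0148,0,-0.0248,0],
    [-0.0204,0,-0.0323,0],
    [-0.0204,0,-0.0323,0],
    [-0.0204,0,-0.0323,0],
    [-0.0204,0,-0.0323,0],
  ],
)

```text
t: 13.42
position: [0.5139, 0.0901, 0.1231]
orientation: [0.0, -0.54, 0.842, -0.0]
contact_force: [-1.7, -2.1, 2.5]
finger_gap: 0.0411
grip_force: 23.5
```

```bash
python3 - <<'E'
from h import *
rep()
E
```

```text
t 13.43 guard xyz mm [ -68.1 -168.   123.1] yaw_y 180.00  Fguard [-0.69 -2.63  2.51] gap 0.0411 grip 23.5 j6 -1.22 down -1.0000
```

Request:
drive_tool(
  plan=[
    [-0.006,0,-0.0073,0],
    [-0.0124,0,-0.0141,0],
    [-0.019,0,-0.0204,0],
    [-0.0265,0,-0.0265,0],
    [-0.0265,0,-0.0265,0],
    [-0.0265,0,-0.0265,0],
  ],
)

```text
t: 14.18
position: [0.5223, 0.1084, 0.1431]
orientation: [0.0, -0.54, 0.842, -0.0]
contact_force: [-0.7, -2.1, 1.6]
finger_gap: 0.0412
grip_force: 25.4
```

```bash
python3 - <<'E'
from h import *
rep()
for n in("scene","side"):
    k=tilt(n); k=k[(k[:,1]<-50)&(k[:,1]>-150)&(k[:,2]>45)&(k[:,2]<180)]
    b=np.arange(-130,-39,15)
    print(n,[(int(b[i]),round(float(np.median(k[(k[:,1]>b[i])&(k[:,1]<b[i+1]),2])),1)) for i in range(len(b)-1)])
E
```

```text
t 14.18 guard xyz mm [ -68.2 -147.9  143.1] yaw_y -179.98  Fguard [ 0.23 -2.24  1.61] gap 0.0412 grip 25.4 j6 -1.18 down -1.0000
scene [(-130, 155.1), (-115, 159.0), (-100, 144.1), (-85, 127.7), (-70, 111.2), (-55, 100.6)]
side [(-130, 107.1), (-115, 94.8), (-100, 61.1), (-85, 73.7), (-70, 67.9), (-55, 73.8)]
```

Request:
drive_tool(
  plan=[
    [-0.0075,0,-0.0056,0],
    [-0.0155,0,-0.0108,0],
    [-0.0235,0,-0.0156,0],
    [-0.0322,0,-0.0197,0],
    [-0.0322,0,-0.0197,0],
  ],
)

```text
t: 14.9
position: [0.5326, 0.1308, 0.1581]
orientation: [0.0, -0.54, 0.842, -0.0]
contact_force: [-0.9, -1.9, 2.2]
finger_gap: 0.0408
grip_force: 27.6
```

```bash
python3 - <<'E'
from h import *
rep()
E
```

```text
t 14.90 guard xyz mm [ -68.2 -123.2  158.1] yaw_y -179.95  Fguard [ 0.01 -2.09  2.25] gap 0.0408 grip 27.6 j6 -1.14 down -1.0000
```

Request:
drive_tool(
  plan=[
    [-0.009,0,-0.0039,0],
    [-0.018,0,-0.0073,0],
    [-0.0275,0,-0.0105,0],
    [-0.0372,0,-0.0125,0],
    [-0.0372,0,-0.0125,0],
  ],
)

```text
t: 15.52
position: [0.5444, 0.1563, 0.1676]
orientation: [0.001, -0.54, 0.842, -0.0]
contact_force: [-0.3, -1.7, 5.2]
finger_gap: 0.0415
grip_force: 28.7
```

```bash
python3 - <<'E'
from h import *
rep()
for n in("scene","side"):
    k=tilt(n,-122,-14); 
    b=np.arange(90,170,15)
    print(n,[(int(b[i]),np.round(np.percentile(k[(k[:,2]>b[i])&(k[:,2]<b[i+1]),1],[5,50,95]),1)) for i in range(len(b)-1)])
E
```

```text
t 15.53 guard xyz mm [-68.1 -95.1 167.6] yaw_y -179.96  Fguard [ 0.4  -1.65  5.15] gap 0.0415 grip 28.7 j6 -1.09 down -1.0000
scene [(90, array([-74.8, -29. , -24.4])), (105, array([-83. , -34.6, -29.7])), (120, array([-87.7, -40.6, -35.3])), (135, array([-94.3, -46.6, -40.9])), (150, array([-111.6,  -55.7,  -48. ]))]
side [(90, array([-94.2, -89.9, -60.6])), (105, array([-100. ,  -96.3,  -69.6])), (120, array([-105.1, -101.3,  -69.3])), (135, array([-112.1, -107.6,  -92. ])), (150, array([-115.2, -105. ,  -83.4]))]
```

Request:
drive_tool(
  plan=[
    [-0.0095,0,-0.0036,0],
    [-0.0198,0,-0.0055,0],
    [-0.03,0,-0.0066,0],
    [-0.04,0,-0.0068,0],
    [-0.04,0,-0.0068,0],
  ],
)

```text
t: 16.25
position: [0.5566, 0.1836, 0.1722]
orientation: [0.0, -0.54, 0.842, 0.0]
contact_force: [-0.9, -0.9, -0.5]
finger_gap: 0.0416
grip_force: 27.8
```

```bash
python3 - <<'E'
from h import *
rep()
for n in("scene","side"):
    k=tilt(n,-122,-14); 
    b=np.arange(90,170,15)
    print(n,[(int(b[i]),np.round(np.percentile(k[(k[:,2]>b[i])&(k[:,2]<b[i+1]),1],[5,50,95]),1)) for i in range(len(b)-1)])
E
```

```text
t 16.25 guard xyz mm [-68.4 -65.2 172.2] yaw_y -179.95  Fguard [-0.43 -1.15 -0.48] gap 0.0416 grip 27.8 j6 -1.05 down -1.0000
scene [(90, array([-66.7, -41. , -17.9])), (105, array([-62.2, -19.5, -16.1])), (120, array([-70.8, -22.8, -19. ])), (135, array([-69.6, -26.3, -21.3])), (150, array([-83.8, -30. , -25.9]))]
side [(90, array([-78.9, -75.3, -44.4])), (105, array([-82. , -78.3, -51.3])), (120, array([-84.9, -81.1, -64.8])), (135, array([-88.2, -84.9, -61.4])), (150, array([-91.8, -87.6, -66.4]))]
```

Request:
drive_tool(
  plan=[
    [-0.008,0,0,0],
    [-0.016,0,0.0005,0],
    [-0.024,0,0.001,0],
    [-0.032,0,0.0015,0],
    [-0.032,0,0.0015,0],
  ],
)

```text
t: 16.98
position: [0.5671, 0.2055, 0.1715]
orientation: [0.001, -0.54, 0.842, -0.0]
contact_force: [-0.3, 0.4, 5.0]
finger_gap: 0.0412
grip_force: 28.5
```

```bash
python3 - <<'E'
from h import *
rep()
for n in("scene","side"):
    k=tilt(n,-122,-14); 
    b=np.arange(90,170,15)
    print(n,[(int(b[i]),np.round(np.percentile(k[(k[:,2]>b[i])&(k[:,2]<b[i+1]),1],[5,50,95]),1)) for i in range(len(b)-1)])
E
```

```text
t 16.98 guard xyz mm [-68.  -41.  171.5] yaw_y -179.97  Fguard [-0.46  0.18  5.  ] gap 0.0412 grip 28.5 j6 -1.01 down -1.0000
scene [(90, array([-54.5, -40.2, -25.4])), (105, array([-62.9, -44.7, -20. ])), (120, array([-62.5, -40. , -19.9])), (135, array([-59.6, -40.2, -21.5])), (150, array([-65.6, -44. , -15.9]))]
side [(90, array([-67. , -63.1, -56.9])), (105, array([-67.9, -64.6, -50.4])), (120, array([-69.8, -66. , -58.6])), (135, array([-71.2, -67.4, -62.8])), (150, array([-71.9, -68.1, -50.2]))]
```

Request:
drive_tool(
  plan=[
    [-0.004,0,-0.001,0],
    [-0.008,0,-0.001,0],
    [-0.012,0,-0.001,0],
    [-0.012,0,-0.001,0],
  ],
)

```text
t: 17.58
position: [0.5699, 0.2131, 0.1711]
orientation: [-0.0, -0.54, 0.842, 0.0]
contact_force: [0.7, -0.9, -4.8]
finger_gap: 0.0413
grip_force: 27.6
```

```bash
cat >> h.py <<'E'
def front(x0=-118,x1=-18):
    k=tilt("side",x0,x1); k=k[(k[:,2]>70)&(k[:,2]<160)]
    m=(k[:,1]<-50)&(k[:,1]>-85); k=k[m]
    for _ in range(4):
        p=np.linalg.lstsq(np.c_[k[:,0],k[:,2],np.ones(len(k))],k[:,1],rcond=None)[0]
        e=k[:,1]-np.c_[k[:,0],k[:,2],np.ones(len(k))]@p; k=k[abs(e)<max(2,2*np.median(abs(e)))]
    print("front: yaw deg %.2f tilt deg %.2f y@z0 %.1f y@z170 %.1f n %d xrange %s"%(np.degrees(p[0]),np.degrees(p[1]),p[2]+p[0]*k[:,0].mean(),p[2]+p[0]*k[:,0].mean()+170*p[1],len(k),np.percentile(k[:,0],[1,99]).round(1)))
E
python3 - <<'E'
from h import *
rep(); front()
E
```

```text
t 17.57 guard xyz mm [-68.6 -32.9 171.1] yaw_y -179.98  Fguard [ 1.   -0.54 -4.82] gap 0.0413 grip 27.6 j6 -1.00 down -1.0000
front: yaw deg -0.06 tilt deg -2.60 y@z0 -55.1 y@z170 -62.8 n 552 xrange [-116.7  -20. ]
```

Request:
drive_tool(
  plan=[
    [-0.003,0,0.0005,0],
    [-0.006,0,0.0012,0],
    [-0.008,0,0.0015,0],
    [-0.008,0,0.0015,0],
  ],
)

```text
t: 18.12
position: [0.5725, 0.2179, 0.1708]
orientation: [-0.001, -0.54, 0.842, -0.0]
contact_force: [-2.7, -4.3, -1.7]
finger_gap: 0.0409
grip_force: 27.8
```

```bash
python3 - <<'E'
from h import *
rep(); front()
E
```

```text
t 18.12 guard xyz mm [-68.3 -27.5 170.8] yaw_y 180.00  Fguard [-0.67 -5.08 -1.66] gap 0.0409 grip 27.8 j6 -0.99 down -1.0000
front: yaw deg 0.51 tilt deg -0.61 y@z0 -55.9 y@z170 -57.7 n 530 xrange [-115.8  -18.4]
```

Request:
drive_tool(
  plan=[
    [0,0,0,0],
    [0,0,0,0],
    [0,0,0,0],
    [0,0,0,0],
    [0,0,0,0],
  ],
  hand=0.65,
)

```text
t: 18.8
position: [0.5728, 0.2184, 0.1708]
orientation: [0.0, -0.54, 0.842, 0.0]
contact_force: [-0.4, 0.3, -0.1]
finger_gap: 0.0555
grip_force: 0.0
```

```bash
python3 - <<'E'
from h import *
rep(); front()
A=world(cap("wrist")).reshape(-1,3); A=A[np.isfinite(A[:,0])]; d=A[:,:2]-O; g=np.c_[d@EX,d@EY,A[:,2]]*1e3
k=g[(g[:,2]>160)&(g[:,2]<210)&(g[:,0]<30)]
for lo,hi in((163,168.5),(168.5,174),(185,205)):
    q=k[(k[:,2]>lo)&(k[:,2]<hi)]; print(lo,len(q), np.percentile(q,[1,50,99],axis=0).round(1).tolist() if len(q) else "")
# gap to neighbour: side view x extents at z 60..140
for n in("scene","side"):
    A=world(cap(n)).reshape(-1,3); A=A[np.isfinite(A[:,0])]; d=A[:,:2]-O; g=np.c_[d@EX,d@EY,A[:,2]]*1e3
    q=g[(g[:,1]>-66)&(g[:,1]<-48)&(g[:,2]>60)&(g[:,2]<160)&(g[:,0]>-140)&(g[:,0]<200)]
    L=q[q[:,0]<40,0]; N=q[q[:,0]>40,0]; print(n,np.percentile(L,[1,99]).round(1) if len(L) else "",np.percentile(N,[1,5,99]).round(1) if len(N) else "")
E
```

```text
t 18.80 guard xyz mm [-68.3 -26.9 170.8] yaw_y -179.99  Fguard [-0.51  0.07 -0.09] gap 0.0555 grip 0.0 j6 -0.99 down -1.0000
front: yaw deg 0.36 tilt deg -0.76 y@z0 -55.6 y@z170 -57.8 n 534 xrange [-116.9  -18.3]
163 8520 [[-117.5, -55.8, 164.1], [-65.6, -41.0, 166.4], [-15.4, -0.7, 168.4]]
168.5 4096 [[-120.0, -56.0, 168.5], [-65.9, -48.0, 169.5], [-12.9, 1.4, 173.4]]
185 10706 [[-106.1, -47.5, 185.6], [-66.4, -31.9, 194.4], [-27.2, -8.6, 204.2]]
scene [-19.3 -11.4] [186.1 187.3 198.8]
side [-119.2  -14. ] [ 84.7  88.8 190.4]
```

Request:
drive_tool(
  plan=[
    [0,-0.0025,0.003,0],
    [0,-0.0025,0.006,0],
    [0,-0.0025,0.006,0],
  ],
)

```text
t: 19.38
position: [0.5743, 0.2175, 0.1658]
orientation: [-0.0, -0.54, 0.842, 0.0]
contact_force: [0.2, 0.3, -0.0]
finger_gap: 0.0555
grip_force: 0.0
```

Request:
drive_tool(
  plan=[
    [0,0,0.003,0],
    [0,0,0.005,0],
    [0,0,0.005,0],
  ],
)

```text
t: 19.75
position: [0.5745, 0.2176, 0.163]
orientation: [0.0, -0.54, 0.842, -0.0]
contact_force: [-1.4, -0.6, 4.4]
finger_gap: 0.0555
grip_force: 2.3
```

Request:
drive_tool(
  plan=[
    [0,0,-0.007,0],
    [0,0,-0.007,0],
  ],
)

```text
t: 20.0
position: [0.5747, 0.2176, 0.1682]
orientation: [0.0, -0.54, 0.842, -0.0]
contact_force: [0.3, -0.0, 0.1]
finger_gap: 0.0555
grip_force: 0.0
```

Request:
drive_tool(
  plan=[
    [0,0,0,0],
    [0,0,0,0],
    [0,0,0,0],
    [0,0,0,0],
    [0,0,0,0],
  ],
  hand=0.46,
)

```text
t: 20.62
position: [0.5743, 0.2177, 0.1679]
orientation: [0.0, -0.54, 0.842, 0.0]
contact_force: [-2.7, 1.1, 5.0]
finger_gap: 0.0406
grip_force: 58.7
```

```bash
python3 - <<'E'
from h import *
rep(); front()
E
```

```text
t 20.62 guard xyz mm [-66.5 -26.9 167.9] yaw_y -179.98  Fguard [-2.92 -0.17  4.97] gap 0.0406 grip 58.7 j6 -0.99 down -1.0000
front: yaw deg 0.42 tilt deg -0.90 y@z0 -55.3 y@z170 -58.0 n 541 xrange [-117.   -18.4]
```

Request:
drive_tool(
  plan=[
    [0,0,-0.001,0],
    [0,-0.003,-0.001,0],
    [0,-0.007,-0.001,0],
    [0,-0.011,-0.001,0],
    [0,-0.0135,-0.001,0],
  ],
)

```text
t: 21.3
position: [0.5838, 0.2131, 0.1681]
orientation: [-0.0, -0.54, 0.842, 0.0]
contact_force: [-1.6, 0.6, -1.9]
finger_gap: 0.0404
grip_force: 59.2
```

```bash
python3 - <<'E'
from h import *
rep(); front(-108,-8)
E
```

```text
t 21.30 guard xyz mm [-56.  -27.1 168.1] yaw_y 180.00  Fguard [-1.71 -0.15 -1.93] gap 0.0404 grip 59.2 j6 -1.00 down -1.0000
front: yaw deg 0.24 tilt deg -0.47 y@z0 -56.6 y@z170 -58.0 n 544 xrange [-106.6   -9.2]
```

Request:
drive_tool(
  plan=[
    [0,-0.005,0,0],
    [0,-0.012,0,0],
    [0,-0.019,0,0],
    [0,-0.026,0,0],
    [0,-0.033,0,0],
    [0,-0.04,0,0],
    [0,-0.047,0,0],
    [0,-0.054,0,0],
    [0,-0.061,0,0],
    [0,-0.068,0,0],
    [0,-0.075,0,0],
    [0,-0.082,0,0],
    [0,-0.089,0,0],
    [0,-0.095,0,0],
    [0,-0.1,0,0],
    [0,-0.1,0,0],
  ],
)

```text
t: 23.35
position: [0.652, 0.1819, 0.1684]
orientation: [0.0, -0.54, 0.842, 0.0]
contact_force: [0.2, -0.4, -3.7]
finger_gap: 0.0406
grip_force: 58.8
```

```bash
python3 - <<'E'
from h import *
rep(); front(-30,70)
c=cap("side"); I=c["color"]; cv2.imwrite("pics/s3.png",cv2.resize(I[130:270,280:440],None,fx=4.2,fy=4.2,interpolation=cv2.INTER_CUBIC)[...,::-1])
A=world(c).reshape(-1,3); A=A[np.isfinite(A[:,0])]; d=A[:,:2]-O; g=np.c_[d@EX,d@EY,A[:,2]]*1e3
q=g[(g[:,1]>-68)&(g[:,1]<-46)&(g[:,2]>60)&(g[:,2]<160)&(g[:,0]>-60)&(g[:,0]<200)]
print(np.histogram(q[:,0],bins=np.arange(-46,200,4)))
E
```

```text
t 23.35 guard xyz mm [ 19.  -27.  168.4] yaw_y -180.00  Fguard [ 0.32 -0.26 -3.65] gap 0.0406 grip 58.8 j6 -1.06 down -1.0000
front: yaw deg 0.24 tilt deg -0.68 y@z0 -56.0 y@z170 -58.0 n 618 xrange [-27.6  69. ]
(array([ 0,  0, 10, 42, 36, 33, 45, 41, 32, 36, 46, 35, 36, 42, 37, 37, 41,
       37, 44, 35, 40, 40, 41, 42, 39, 37, 41, 42, 43, 45,  0,  0, 16, 39,
       40, 42, 42, 43, 38, 45, 39, 47, 40, 39, 41, 36, 37, 37, 34, 34, 32,
       29, 28, 20, 16, 18, 13, 15, 15, 13,  0]), array([-46, -42, -38, -34, -30, -26, -22, -18, -14, -10,  -6,  -2,   2,
         6,  10,  14,  18,  22,  26,  30,  34,  38,  42,  46,  50,  54,
        58,  62,  66,  70,  74,  78,  82,  86,  90,  94,  98, 102, 106,
       110, 114, 118, 122, 126, 130, 134, 138, 142, 146, 150, 154, 158,
       162, 166, 170, 174, 178, 182, 186, 190, 194, 198]))
```

View pics/s3.png

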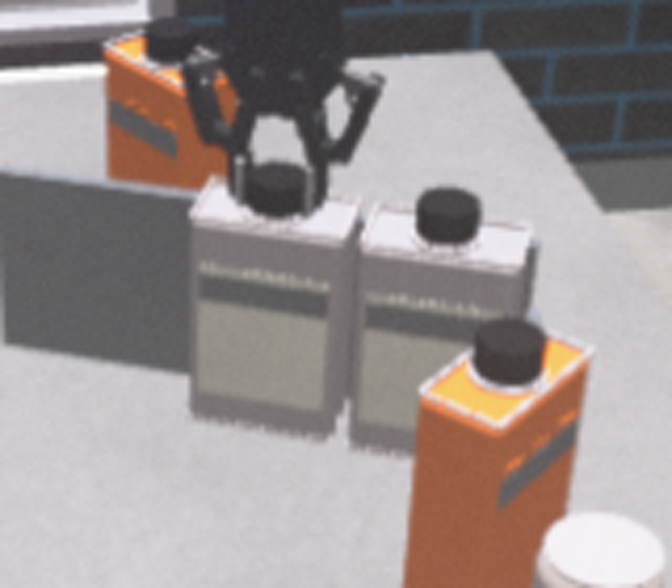

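The side crop shows the tin upright by the standing tin, with an 8–10 mm gap at column 355. Now I'll creep by feel.

Request:
drive_tool(
  plan=[
    [0,-0.003,0.0005,0],
    [0,-0.006,0.0008,0],
    [0,-0.008,0.0008,0],
    [0,-0.008,0.0008,0],
  ],
)

```text
t: 23.95
position: [0.6574, 0.1795, 0.168]
orientation: [0.0, -0.54, 0.842, -0.0]
contact_force: [-1.6, 0.0, -0.5]
finger_gap: 0.0404
grip_force: 59.0
```

Request:
drive_tool(
  plan=[
    [0,-0.001,0,0],
    [0,-0.002,0,0],
  ],
)

```text
t: 24.2
position: [0.6581, 0.1792, 0.1682]
orientation: [-0.0, -0.54, 0.842, 0.0]
contact_force: [-6.2, 1.2, 3.9]
finger_gap: 0.0405
grip_force: 59.7
```

Request:
drive_tool(
  plan=[
    [0,-0.001,0,0],
    [0,-0.0015,0,0],
  ],
)

```text
t: 24.45
position: [0.6595, 0.1785, 0.1681]
orientation: [0.0, -0.54, 0.842, 0.0]
contact_force: [-4.6, -0.0, 4.0]
finger_gap: 0.0401
grip_force: 59.5
```

```bash
cat >> h.py <<'E'
def gap():
    for n in ("side",):
        A=world(cap(n)).reshape(-1,3); A=A[np.isfinite(A[:,0])]; d=A[:,:2]-O; g=np.c_[d@EX,d@EY,A[:,2]]*1e3
        q=g[(g[:,1]>-68)&(g[:,1]<-46)&(g[:,0]>-60)&(g[:,0]<205)]
        for lo,hi in((30,60),(70,110),(110,160)):
            x=np.sort(q[(q[:,2]>lo)&(q[:,2]<hi),0]); x=x[(x>-45)&(x<150)]; m=(x>60)&(x<110); i=np.argmax(np.diff(x[m])); print(lo,"left edge %.1f gap from %.1f to %.1f"%(np.percentile(x,.5),x[m][i],x[m][i+1]))
E
python3 - <<'E'
from h import *
rep(); gap(); front(-22,78)
E
```

```text
t 24.45 guard xyz mm [ 27.2 -26.9 168.1] yaw_y -179.98  Fguard [-4.17 -1.94  4.03] gap 0.0401 grip 59.5 j6 -1.07 down -1.0000
30 left edge -24.6 gap from 79.9 to 83.0
70 left edge -24.8 gap from 80.3 to 83.2
110 left edge -24.7 gap from 81.8 to 84.3
front: yaw deg -0.50 tilt deg -1.07 y@z0 -55.4 y@z170 -58.6 n 558 xrange [-21.3  76.3]
```

Request:
drive_tool(
  plan=[
    [0,0,-0.0006,0],
    [0,-0.0007,-0.0006,0],
    [0,-0.0014,-0.0006,0],
  ],
)

```text
t: 24.92
position: [0.6607, 0.178, 0.1681]
orientation: [0.0, -0.54, 0.842, -0.0]
contact_force: [-1.2, -0.7, -1.7]
finger_gap: 0.0407
grip_force: 59.1
```

Request:
drive_tool(
  plan=[
    [0,-0.0007,0,0],
    [0,-0.0007,0,0],
  ],
)

```text
t: 25.18
position: [0.6612, 0.1777, 0.1681]
orientation: [0.0, -0.54, 0.842, -0.0]
contact_force: [0.4, 0.2, -3.7]
finger_gap: 0.0406
grip_force: 58.9
```

```bash
python3 - <<'E'
from h import *
rep(); gap()
E
```

```text
t 25.18 guard xyz mm [ 29.1 -26.9 168.1] yaw_y -180.00  Fguard [ 0.3   0.3  -3.68] gap 0.0406 grip 58.9 j6 -1.07 down -1.0000
30 left edge -24.1 gap from 72.2 to 74.8
70 left edge -25.0 gap from 106.7 to 108.3
110 left edge -22.0 gap from 94.2 to 95.3
```

Request:
drive_tool(
  plan=[
    [0,-0.0007,0.0002,0],
    [0,-0.0012,0.0002,0],
  ],
)

```text
t: 25.48
position: [0.6615, 0.1776, 0.1682]
orientation: [-0.0, -0.54, 0.842, 0.0]
contact_force: [-4.1, 1.2, -1.4]
finger_gap: 0.0404
grip_force: 59.1
```

Request:
drive_tool(
  plan=[
    [0,-0.0006,0,0],
    [0,-0.0006,0,0],
  ],
)

```text
t: 25.72
position: [0.6621, 0.1773, 0.1682]
orientation: [-0.0, -0.54, 0.842, 0.0]
contact_force: [-4.8, 1.3, -0.6]
finger_gap: 0.04
grip_force: 59.1
```

Request:
drive_tool(
  plan=[
    [0,-0.0006,0,0],
    [0,-0.0006,0,0],
  ],
)

```text
t: 25.98
position: [0.6626, 0.1771, 0.1682]
orientation: [-0.0, -0.54, 0.842, 0.0]
contact_force: [-4.2, 1.7, 0.7]
finger_gap: 0.0407
grip_force: 59.2
```

```bash
python3 - <<'E'
from h import *
rep(); gap()
E
```

```text
t 25.98 guard xyz mm [ 30.6 -26.9 168.2] yaw_y -179.99  Fguard [-4.51 -0.26  0.68] gap 0.0407 grip 59.2 j6 -1.07 down -1.0000
30 left edge -21.2 gap from 69.9 to 71.6
70 left edge -21.3 gap from 73.7 to 75.0
110 left edge -21.9 gap from 86.9 to 87.8
```

Request:
drive_tool(
  plan=[
    [0,-0.0008,-0.0003,0],
    [0,-0.0014,-0.0003,0],
    [0,-0.0014,-0.0003,0],
  ],
)

```text
t: 26.4
position: [0.663, 0.177, 0.1684]
orientation: [-0.0, -0.54, 0.842, 0.001]
contact_force: [-8.5, 2.6, 1.8]
finger_gap: 0.0402
grip_force: 59.3
```

```bash
python3 - <<'E'
from h import *
rep()
c=cap("side"); I=c["color"]; a=cv2.resize(I[165:245,330:430],None,fx=6,fy=6,interpolation=cv2.INTER_CUBIC)
cv2.imwrite("pics/s4.png",a[...,::-1])
c=cap("scene"); W=world(c); d=W[...,:2]-O; gx=d@EX*1e3; gy=d@EY*1e3; z=W[...,2]*1e3
for nm,lo,hi in(("own",-50,84),("nb",86,200)):
    m=(z>184)&(z<206)&(gy>-70)&(gy<10)&(gx>lo)&(gx<hi); print(nm,"cap",m.sum(),np.percentile(gx[m],[1,99]).round(1))
m=(z>165)&(z<174)&(gy>-62)&(gy<5)&(gx>60); print("top far edge now",np.percentile(gx[m],99).round(1))
W=np.load("sceneW.npy"); d=W[...,:2]-O; gx=d@EX*1e3; gy=d@EY*1e3; z=W[...,2]*1e3
m=(z>165)&(z<174)&(gy>-62)&(gy<5)&(gx>60); print("start far/near",np.percentile(gx[m],[1,99]).round(1))
m=(z>184)&(z<206)&(gy>-70)&(gy<10)&(gx>86)&(gx<200); print("start cap",np.percentile(gx[m],[1,99]).round(1))
E
```

```text
t 26.40 guard xyz mm [ 31.  -26.9 168.4] yaw_y -179.97  Fguard [-8.77 -1.19  1.81] gap 0.0402 grip 59.3 j6 -1.07 down -1.0000
own cap 176 [ 5.  65.4]
nb cap 248 [120.1 160. ]
top far edge now 191.7
start far/near [ 82.4 189.9]
start cap [117.5 157.7]
```

View pics/s4.png

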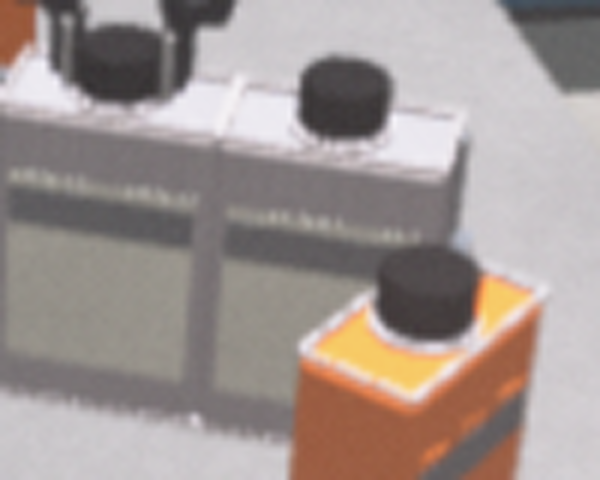

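The crop shows the seams touching at column 230 with no gap. The force step to 8.8 N confirms contact, and the neighbour has shifted about 2 mm. I'll ease off, release and retreat upward.

Request:
drive_tool(
  plan=[
    [0,0.0008,0,0],
    [0,0.0008,0,0],
  ],
)

```text
t: 26.75
position: [0.6628, 0.177, 0.1683]
orientation: [-0.0, -0.54, 0.842, 0.0]
contact_force: [-5.5, 1.7, -0.5]
finger_gap: 0.0405
grip_force: 59.1
```

Request:
drive_tool(
  plan=[
    [0,0,0,0],
    [0,0,0,0],
    [0,0,0,0],
    [0,0,0,0],
  ],
  hand=0.65,
)

```text
t: 27.25
position: [0.6634, 0.1768, 0.1686]
orientation: [0.0, -0.54, 0.842, -0.0]
contact_force: [0.4, -0.4, 0.2]
finger_gap: 0.0555
grip_force: 0.0
```

Request:
drive_tool(
  plan=[
    [0,0,-0.01,0],
    [0,0,-0.03,0],
    [0,0,-0.06,0],
    [0,0,-0.1,0],
    [0,0,-0.14,0],
    [0,0,-0.14,0],
    [0,0,-0.14,0],
  ],
)

```text
t: 28.12
position: [0.6632, 0.1768, 0.2734]
orientation: [0.0, -0.54, 0.842, -0.0]
contact_force: [0.9, 1.0, -1.1]
finger_gap: 0.0554
grip_force: 0.0
```

```bash
python3 - <<'E'
from h import *
rep()
front(-22,78); front(95,185)
for n in("scene","wrist"):
    c=cap(n); W=world(c); d=W[...,:2]-O; gx=d@EX*1e3; gy=d@EY*1e3; z=W[...,2]*1e3
    for nm,lo,hi in(("own",-10,75),("nb",95,190)):
        m=(z>190)&(z<200)&(gy>-70)&(gy<10)&(gx>lo)&(gx<hi)
        if m.sum()>30:
            (cx,cy),rad=cv2.minEnclosingCircle(np.c_[gx[m],gy[m]].astype(np.float32)); print(n,nm,m.sum(),round(cx,1),round(cy,1),round(rad,1),np.median(z[m]).round(1), "pct",(np.percentile(gx[m],[1,99]).mean()).round(1),(np.percentile(gy[m],[1,99]).mean()).round(1))
save(c,"wrist5.png")
E
```

```text
t 28.12 guard xyz mm [ 31.3 -26.9 273.4] yaw_y -179.99  Fguard [ 0.36  1.27 -1.11] gap 0.0554 grip 0.0 j6 -1.07 down -1.0000
front: yaw deg -0.37 tilt deg -0.86 y@z0 -55.5 y@z170 -58.1 n 573 xrange [-21.3  76.5]
front: yaw deg -0.17 tilt deg 0.29 y@z0 -61.0 y@z170 -60.1 n 435 xrange [ 96.2 183.4]
scene own 198 28.2 -27.1 23.4 195.2 pct 29.6 -26.5
scene nb 221 136.6 -28.1 24.2 194.8 pct 137.1 -29.6
wrist own 2714 30.8 -27.1 21.4 194.5 pct 30.8 -27.6
wrist nb 2704 138.1 -29.8 21.6 194.5 pct 137.7 -30.5
```

View pics/wrist5.png

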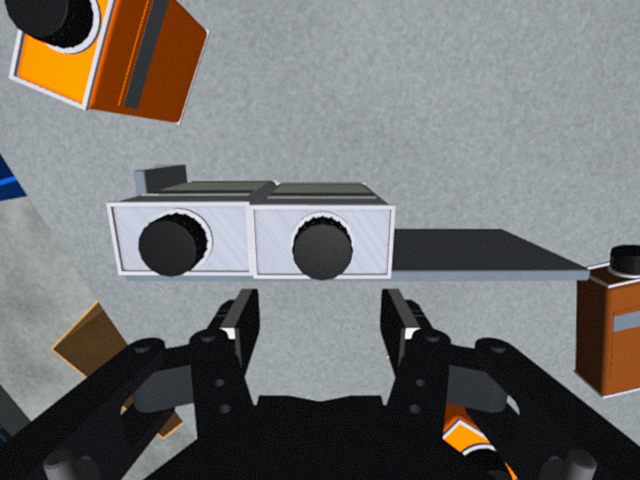

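The wrist view shows both tins upright with seams touching at column 250. The cap centres are about 107 mm apart, the tin is flat at the panel and the arm is clear. I'm handing it in.

```bash
python3 -c "
from workcell import r
print(r.finish_job())"
```

```text
the job is handed in; nothing more can be done
None
```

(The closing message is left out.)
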